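# Hold the strap hinge leaf in the jamb leaf, ready for the pin

### The arm

A 6-joint arm with a two-finger parallel gripper is mounted at the origin on a cart in front of the work surface, level with it; the furniture and walls round the work are solid. World frame = base frame: x ahead of the robot, y to its left, z up, the work surface at z = 0. Lengths are in mm, angles in rad, forces in N, time in s.
With the tool pointing down it reaches from about 250 to 775 mm from the base axis. Payload 8.9 kg.
Tool frame: the origin (TCP) lies on the centre line of the jaws, within the pads' length; the fingertips stand 17 mm ahead of it and the grasp point (between the pads) lies 2 mm behind it; z points along the fingers, y is the line along which they close (so a half turn about z gives the same grasp; the last joint's range is limited). The gripper opens to 85 mm and grips with 20 to 120 N. Pads are 22 mm wide; open, the fingers measure 114 mm over their backs; the gripper's body (76 mm by 85 mm) begins 54 mm behind the grasp point. The pads swing forward as they close: fully open they stand 13 mm farther back than shut.
Start: joints at [-1.326, 0.291, -0.153, 1.127, 0, 1.431], TCP at [196.586, -486.804, 248.305] pointing down, gripper open.
Joint ranges: [-2.52, 2.52], [-0.91, 1.74], [-1.3, 1.37], [-1.96, 2.02], [-1.52, 1.47], [-3.14, 3.14]. Speed limits (rad/s): [2.22, 2.22, 2.79, 3.14, 3.14, 3.14].

### API

Orientations are given as a unit quaternion [w, x, y, z].
In Python, from rig import read_state, read_camera, camera_info, job_done, look_for gives the robot as it stands. The module is installed in compiled form; this text tells all that it offers.
- The arm moves only by the tool send_rows, never from a script. Its argument "moves" is a list of rows, each a list of 2 entries, a list of its own where there are three numbers: the shift along the tool's x, y, z in m, then the turn about the tool's z in degrees. A call has 1 to 12 rows; each row is the pose to reach, as a shift and turn from the pose commanded when the call began, along the tool's axes at that moment; what a row does not reach only later rows make up. A row lasts 1/8 s, in which the tool goes at most 62.5 mm and 10.7 degrees, less where a joint would pass 70% of its speed; a pose out of reach is approached as far as the arm can. A call with a gripper value outside its range is refused whole. "grip" is the opening, from -1 (shut) to 1 (fully open), set as the call begins (left out, the last holds). The fingers move at their own pace and stop on an object; the grip force is fixed at half the most. Time passes only in rows, so rows that repeat a pose let the fingers close. It gives the time, the measured TCP pose, the force, the opening and the grip force at its end, in the units of the state.
- read_state(): the state, without advancing time (a new reading comes with each control period).
- read_camera(name): name is "scene" or "side" or "wrist"; returns the picture (400x640x3 uint8, red, green, blue); there is no depth.
- camera_info(name): a dict with "fx", "fy", "cx", "cy" (pixels), "rvec" (rotation vector, rad) and "tvec" (3), from world to camera coordinates, as OpenCV has them. Camera axes: x right, y down, z forward; pixel columns grow to the right and rows downward; lengths in mm; the calibration is good to about 2 mm. A picture is of the moment at which its call begins: read the wrist's pose just before it. camera_info takes no time and is no camera call; for the wrist camera it gives the pose at the moment of the call.
- job_done(): hands the job in; it is judged then, once.
Trained networks look in the newest picture that a camera, given by its name, has taken for a name from the list of things; names that differ only in an ending like _2 or _b are one class to them, and where a whole thing is asked for, a point or a joint stands for the part that bears it (a point fixed in the world has none). Each returns a list of dicts, best first, with "conf" (0 to 1); they miss things now and then, are a little off and sometimes report something else, mostly with a low value. They report only what shows in the picture. A call takes as long as a camera call.
- look_for(camera, label): "bbox" ([centre column, centre row, width, height] in pixels, round what is visible of it).
The state is a dict: "t": time; "joint_positions": joint angles; "joint_velocities": joint speeds; "joint_torque": joint torques, N m; "ee_pos": TCP position; "tcp_rot": TCP orientation; "ft_force": force on the tool from outside, world axes, zero at the start; "moment": the same for the moment, N m; "width": finger opening in mm; "grip_force": force on a finger pad.
Only numpy, scipy, OpenCV 4.12 (cv2) and the standard library are available. Lean on these libraries where they do the work, as an engineer would, in place of code of your own. Each camera call takes 0.05 s, during which the arm holds its last target. There are 200 camera calls.

### The job

Pick up the wooden bar whose hinge leaf ends in one single knuckle and bring that knuckle into the gap between the two knuckles on the jamb block, so that all three holes line up and a mate could slide the pin straight through. Finish while still holding the bar there in the gripper, keeping it still, level and clear of the bench and only lightly touching the jamb leaf if at all. Leave the other bar (the one with the forked leaf), the pin and the tools where they lie.

Things in the scene. Friction and masses are not known exactly. Their poses are not given: they have to be found in the camera images.
- single_bar: Loose pale wooden bar 120 x 30 x 24 mm (30 wide), lying flat; a 4 mm steel strap on top runs past one end to ONE knuckle: tube across the bar, 30 long, 24 outside, 14 hole. Origin: centre of the wood's underside; x along the bar to the knuckle, y across, z up. Knuckle axis at x 80, z 26. 0.25 kg +-30 %, balance at x 12; grip the wood's sides there, firmly (30 N or more).
- single_axis (a point): Centre of the hole in the single bar's knuckle, 80 mm from the bar's middle and 26 mm above the wood's underside; axes as the bar's (y along the hole).
- jamb: Fixed brown wooden block, 50 deep x 120 wide x 115 high mm, on a 6 mm steel foot. A leaf on its top carries two knuckles (tubes 26 long, 24 outside, 14 hole) ahead of its front face, 36 mm gap between, open to front, top and below. The mill's display box overhangs to its left: draw the arm in to pass. Origin: under the block's centre; x from the knuckled front into the block, y along the holes.
- jamb_axis (a point): Midpoint of the gap between the jamb's two knuckles, on their hole axis: 117 mm above the bench, 40 ahead (-x) of the block's middle, 15 ahead of its face; axes as the jamb's. The bar comes from the -x side, its x along the jamb's x. A knuckle pushed in till it meets the block is 3 mm too far; sideways it has 3 mm play each way; nothing stops it in height.
- fork_bar: The other bar, same wood and strap, but its leaf ends in TWO short knuckles, 50 mm over both, too wide for the jamb's gap. To be left alone. Origin and axes as for the single bar.
- hinge_pin: Loose T-handled steel pin, 8 mm thick, 109 mm long, 40 mm across the handle, lying on the bench; to be left alone. Origin: near its middle, on the bench; x along the shank away from the handle.
- pliers: Red-handled pliers, 155 x 53 x 12 mm, lying; bystander. Origin: middle of the underside.
- screwdriver: Red-handled screwdriver, 190 mm long, lying; bystander. Origin: middle of the underside.
- block: Grey steel setting block, 34 x 50 x 24 mm, lying flat; bystander. Origin: middle of the underside.
- pen: Blue marker pen with black cap, 124 mm long, lying; bystander. Origin: middle of the underside.

How it is judged (in metres and radians):
On the way:
1. the single-knuckle bar is lifted clear of the bench in the gripper (height (world z) of single_axis above 0.06 m and contact force between single_bar and the fingers above 2 N), for 0.2 s.
At the end, for the whole second after the job is handed in: Knuckle hole within 3.5 mm of the jamb hole axis (height, fore-aft), 4 mm of mid-gap, 0.07 rad parallel; bar level to 0.15 rad, in front of the jamb, gripped over 2 N, under 10 mm/s, under 8 N on the jamb; forked bar, pin, pliers, screwdriver, block, pen within 30 mm of their starts (x of single_axis in the frame of jamb_axis between -0.0035 and 0.0035 m and z of single_axis in the frame of jamb_axis between -0.0035 and 0.0035 m and y of single_axis in the frame of jamb_axis between -0.004 and 0.004 m and angle between the y axis of single_axis and the y axis of jamb_axis, either way round below 0.07 rad and angle between single_bar's own z axis and vertical below 0.15 rad and x of single_bar in the frame of jamb_axis below -0.05 m and contact force between single_bar and the fingers above 2 N and contact force between single_bar and jamb below 8 N and linear speed of single_bar below 0.01 m/s and distance of each of fork_bar, hinge_pin, pliers, screwdriver, block, pen from where it was at the start of the episode below 0.03 m); the arm keeps its last pose, push and grip.
It fails at once if the bar is forced against the jamb (over 30 N) (contact force between single_bar and jamb above 30 N).
It fails at once if the forked bar is moved (over 30 mm) (distance of fork_bar from where it was at the start of the episode above 0.03 m).
It fails at once if the pin or one of the tools is moved (over 30 mm) (distance of any of hinge_pin, pliers, screwdriver, block, pen from where it was at the start of the episode above 0.03 m).
It also fails if it takes over 45 s, if anything falls off the work surface, if the arm or the gripper's body presses on something with over 40 N, if the wrist force passes 120 N, or if a joint passes its speed limit or range.

## Working session

There is one attempt and no reset: what is moved stays moved. The work goes in short steps, Python scripts to look and compute and a tool call to move; the robot and the scene stay as the last step left them, time stands still between calls to the robot, and variables do not carry over. Pictures are saved under pics/ and viewed, at most 10 in all, crops included, and the job is handed in when it is done.

Besides the shell and the picture viewer there is one more tool, called after "Call:" in YAML: its name, and indented under it one key for each argument. send_rows: Moves the arm, as the interface text tells. Its arguments: {"type":"object","properties":{"moves":{"type":"array"},"grip":{"type":"number"}},"required":["moves"]}

```bash
mkdir -p pics
cat > h.py <<'E'
import numpy as np, cv2
from rig import *
def cam(n):
    c=camera_info(n);K=np.array([[c['fx'],0,c['cx']],[0,c['fy'],c['cy']],[0,0,1.]])
    return K,np.array(c['rvec'],float),np.array(c['tvec'],float)
def proj(C,P):
    return cv2.projectPoints(np.array(P,float).reshape(-1,1,3),C[1],C[2],C[0],None)[0].reshape(-1,2)
def ray(C,uv,z):
    R=cv2.Rodrigues(C[1])[0];o=-R.T@C[2];d=R.T@np.linalg.inv(C[0])@np.array([uv[0],uv[1],1.])
    return o+d*(z-o[2])/d[2]
def save(n,im,s=1):
    cv2.imwrite('pics/'+n+'.png',cv2.resize(im[:,:,::-1],None,fx=s,fy=s,interpolation=cv2.INTER_CUBIC))
E
python3 - <<'E'
from h import *
s=read_state();print(s['ee_pos'],s['tcp_rot'],s['t'])
for n in('scene','side','wrist'):
    im=read_camera(n);save(n+'0',im,1.25);C=cam(n)
    R=cv2.Rodrigues(C[1])[0];print(n,-R.T@C[2],R[2])
    for l in('single_bar','fork_bar','jamb','single_axis'):
        print(n,l,[(np.round(d['bbox']),round(d['conf'],2),np.round(ray(C,d['bbox'][:2],20))) for d in look_for(n,l)[:2]])
E
```

```text
[ 196.48513767 -486.41843082  247.77202102] [-6.12166802e-04  9.81646226e-01  1.90710018e-01 -3.30678506e-05] 0.0
scene [163.80638083 613.59520044 993.84328617] [ 0.33484168 -0.56846716 -0.75148263]
scene single_bar [(array([369., 184.,  49.,  36.]), 0.6, array([ 508., -278.,   20.])), (array([347., 214.,  48.,  26.]), 0.56, array([ 508., -137.,   20.]))]
scene fork_bar [(array([371., 185.,  51.,  34.]), 0.61, array([ 500., -280.,   20.]))]
scene jamb [(array([228., 303.,  50.,  70.]), 0.95, array([622., 270.,  20.]))]
scene single_axis [(array([344., 215.,  53.,  28.]), 0.79, array([ 514., -130.,   20.]))]
side [  347.15685181 -1052.20021788   724.75712909] [ 0.19927176  0.83359956 -0.51517234]
side single_bar [(array([296., 239.,  59.,  29.]), 0.57, array([ 517., -140.,   20.]))]
side fork_bar [(array([307., 276.,  62.,  27.]), 0.95, array([ 516., -286.,   20.])), (array([296., 238.,  54.,  30.]), 0.4, array([ 518., -136.,   20.]))]
side jamb [(array([303., 157.,  42.,  40.]), 0.86, array([630., 330.,  20.]))]
side single_axis [(array([306., 276.,  64.,  22.]), 0.71, array([ 513., -286.,   20.])), (array([297., 238.,  57.,  28.]), 0.7, array([ 520., -137.,   20.]))]
wrist [ 265.72284821 -457.24459119  372.97823012] [-0.27258306 -0.11005152 -0.95581752]
wrist single_bar []
wrist fork_bar []
wrist jamb []
wrist single_axis []
```

Run:
```python
import cv2,numpy as np
a=cv2.imread('pics/scene0.png');b=cv2.imread('pics/side0.png')
a=cv2.resize(a,(640,400));b=cv2.resize(b,(640,400))
cv2.imwrite('pics/c1.png',np.vstack([cv2.resize(a[140:340,190:430],(720,600))])) 
cv2.imwrite('pics/c2.png',cv2.resize(b[120:320,190:430],(720,600)))
```

```text
(no output)
```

View pics/c1.png

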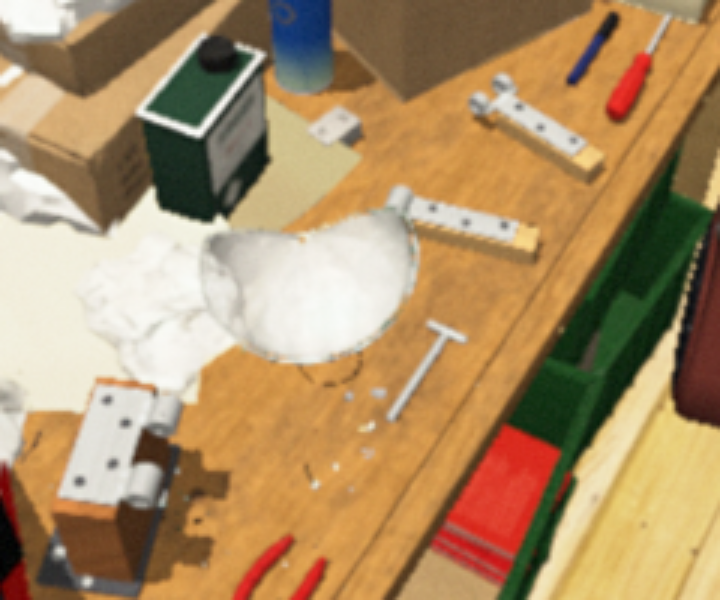

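View pics/c2.png

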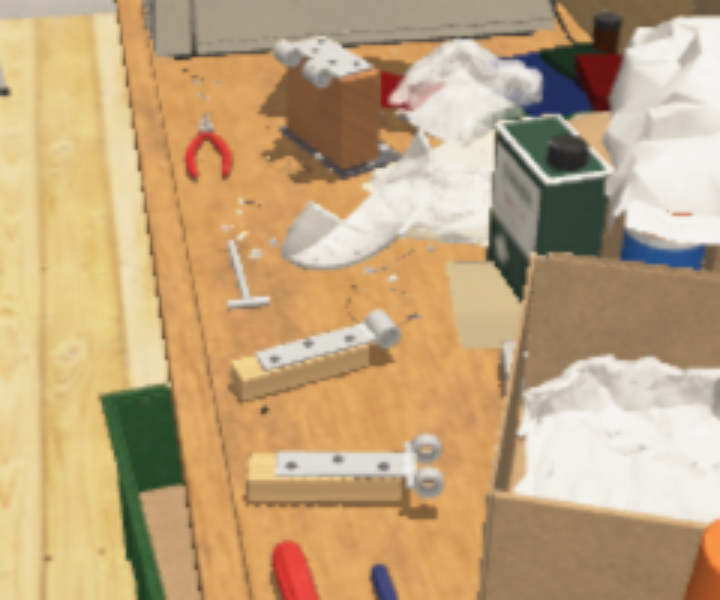

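The single bar is the middle one: its knuckle is at about (400,203) in the scene crop and (383,330) in the side crop. The forked bar lies beyond it at y≈-285. The jamb knuckles are at (165,413) and (145,485) in the scene crop, and at (288,50) and (320,70) in the side crop.

```bash
cat >> h.py <<'E'
def tri(obs):  # [(C,uv)]
    A=np.zeros((3,3));b=np.zeros(3)
    for C,uv in obs:
        R=cv2.Rodrigues(C[1])[0];o=-R.T@C[2];d=R.T@np.linalg.inv(C[0])@np.array([uv[0],uv[1],1.]);d/=np.linalg.norm(d)
        M=np.eye(3)-np.outer(d,d);A+=M;b+=M@o
    return np.linalg.solve(A,b)
E
python3 - <<'E'
from h import *
S=cam('scene');D=cam('side')
f=lambda u,v,y0:(u/3+190,v/3+y0)
sc=lambda u,v:f(u,v,140)
sd=lambda u,v:f(u,v,120)
print('knuckle',tri([(S,sc(400,203)),(D,sd(382,330))]))
print('holes side',[ray(D,sd(*p),28).round() for p in((275,358),(308,344),(349,338))])
print('holes scene',[ray(S,sc(*p),28).round() for p in((505,226),(466,219),(432,209))])
a=tri([(S,sc(165,413)),(D,sd(320,70))]);b=tri([(S,sc(145,485)),(D,sd(288,50))]);print('jamb',a,b,(a+b)/2)
s=read_state();W=cam('wrist');R=cv2.Rodrigues(W[1])[0];o=-R.T@W[2]
from scipy.spatial.transform import Rotation as Ro
q=s['tcp_rot'];T=Ro.from_quat([q[1],q[2],q[3],q[0]]).as_matrix();print(T.round(3));print('cam in tool',T.T@(o-s['ee_pos']),T.T@R[2],T.T@R[0]);print(W[0])
E
```

```text
knuckle [ 578.10004588 -118.56888619   25.71436152]
holes side [array([ 478., -144.,   28.]), array([ 510., -129.,   28.]), array([ 547., -127.,   28.])]
holes scene [array([ 475., -144.,   28.]), array([ 511., -132.,   28.]), array([ 546., -126.,   28.])]
jamb [585.33153647 232.32370104 120.38984287] [559.86678607 289.86928289 120.74867372] [572.59916127 261.09649197 120.56925829]
[[ 0.927  0.374 -0.   ]
 [ 0.374 -0.927  0.   ]
 [ 0.    -0.    -1.   ]]
cam in tool [  75.17914701   -1.49712981 -124.7067222 ] [-2.93980525e-01  6.45625921e-05  9.55811408e-01] [2.64673811e-04 9.99999965e-01 1.38587548e-05]
[[320.35309511   0.         322.48716399]
 [  0.         320.35309511 203.18055957]
 [  0.           0.           1.        ]]
```

Call:
send_rows:
  moves:
    - [[0.045, -0.02, 0.007], 1]
    - [[0.095, -0.045, 0.015], 2]
    - [[0.145, -0.07, 0.023], 3]
    - [[0.195, -0.095, 0.031], 4]
    - [[0.245, -0.12, 0.04], 5]
    - [[0.295, -0.145, 0.048], 6]
    - [[0.345, -0.17, 0.056], 7]
    - [[0.39, -0.19, 0.062], 8]
    - [[0.424, -0.208, 0.068], 8]
    - [[0.424, -0.208, 0.068], 8]
    - [[0.424, -0.208, 0.068], 8]
    - [[0.424, -0.208, 0.068], 8]
  grip: 1

```text
t: 2.25
ee_pos: [511.4, -136.0, 180.5]
tcp_rot: [0.0, 0.993, 0.121, 0.0]
ft_force: [-0.2, 0.1, 0.8]
width: 85.5
grip_force: 0.0
```

```bash
cat >> h.py <<'E'
from scipy.spatial.transform import Rotation as Ro
def tool():
    s=read_state();q=s['tcp_rot'];return s['ee_pos'],Ro.from_quat([q[1],q[2],q[3],q[0]]).as_matrix(),s
E
python3 - <<'E'
from h import *
p,T,s=tool();C=cam('wrist');im=read_camera('wrist');save('w1',im,1.25)
print(p,T[:,0],s['t'],s['ft_force'])
import math
def bar(c,yaw,z=0):
    d=np.array([math.cos(yaw),math.sin(yaw),0]);n=np.array([-d[1],d[0],0]);c=np.array([c[0],c[1],z])
    return [c+60*a*d+15*b*n+[0,0,24] for a,b in((-1,-1),(1,-1),(1,1),(-1,1))]+[c+80*d+[0,0,26]]
print(proj(C,bar((500.5,-138),math.radians(14)))*1.25)
E
```

```text
[ 511.4093253  -135.97512595  180.49702808] [ 9.70631992e-01  2.40569191e-01 -2.40379340e-05] 2.25 [-0.16830959  0.06000496  0.79298462]
[[423.52688413 327.12158232]
 [425.93612085 170.30488534]
 [382.47936378 170.35508613]
 [384.98762517 327.16229629]
 [404.20592191 140.28635625]]
```

View pics/w1.png

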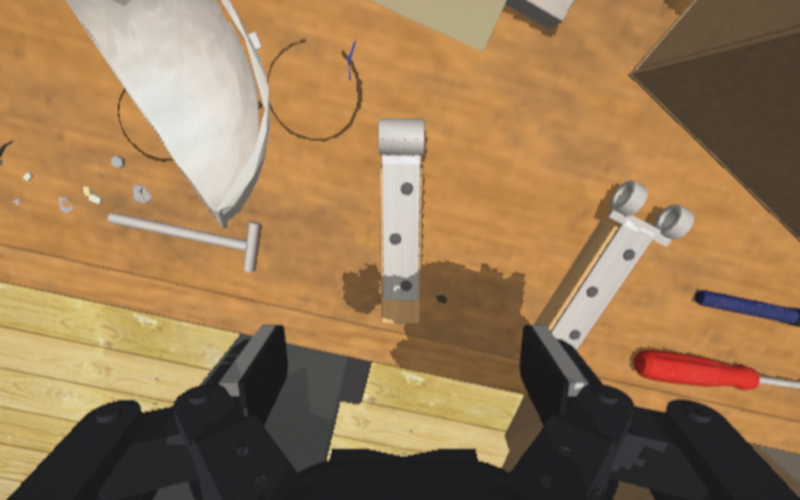

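The bar's knuckle is at (401,138) and its wood end at (401,322), so it sits about 3 mm from the prediction with the yaw right. The fork bar and pin are clear of the open fingers, so I'll descend.

Call:
send_rows:
  moves:
    - [[0.004, -0.0025, 0.03], 0]
    - [[0.004, -0.0025, 0.07], 0]
    - [[0.004, -0.0025, 0.11], 0]
    - [[0.004, -0.0025, 0.14], 0]
    - [[0.004, -0.0025, 0.155], 0]
    - [[0.004, -0.0025, 0.1605], 0]
    - [[0.004, -0.0025, 0.1605], 0]
    - [[0.004, -0.0025, 0.1605], 0]

```text
t: 3.3
ee_pos: [515.9, -132.1, 20.8]
tcp_rot: [0.0, 0.993, 0.122, 0.001]
ft_force: [-0.0, 0.3, 0.9]
width: 85.4
grip_force: 0.0
```

Call:
send_rows:
  moves:
    - [[0, 0, 0], 0]
    - [[0, 0, 0], 0]
    - [[0, 0, 0], 0]
    - [[0, 0, 0], 0]
    - [[0, 0, 0], 0]
    - [[0, 0, 0], 0]
    - [[0, 0, 0], 0]
    - [[0, 0, 0], 0]
  grip: -1

```text
t: 4.3
ee_pos: [515.4, -132.0, 20.2]
tcp_rot: [0.0, 0.993, 0.122, 0.0]
ft_force: [-0.6, 0.2, 5.8]
width: 28.8
grip_force: 60.1
```

Call:
send_rows:
  moves:
    - [[0, 0, -0.01], 0]
    - [[0, 0, -0.03], 0]
    - [[0, 0, -0.06], 0]
    - [[0, 0, -0.1], 0]
    - [[0, 0, -0.135], 0]
    - [[0, 0, -0.16], 0]
    - [[0, 0, -0.17], 0]
    - [[0, 0, -0.17], 0]
    - [[0, 0, -0.17], 0]

```text
t: 5.42
ee_pos: [514.5, -131.5, 188.7]
tcp_rot: [-0.0, 0.993, 0.122, -0.001]
ft_force: [-0.9, -0.3, -2.3]
width: 28.9
grip_force: 59.4
```

Run:
```python
from h import *
p,T,s=tool();C=cam('wrist');im=read_camera('wrist');save('w2',im,1.25);S=read_camera('scene');save('s2',S,1.25);D=read_camera('side')
cv2.imwrite('pics/w2c.png',cv2.resize(im[60:300,200:440,::-1],(600,600),interpolation=cv2.INTER_CUBIC))
print(p,T[:,0],s['t'],s['ft_force'],s['width'])
for t in(0,):
  P=[p+T@np.array(v) for v in((68,0,20.2-26),(68,-15,20.2-26),(68,15,20.2-26),(48,-15,20.2-24),(48,15,20.2-24))]
  print(((proj(C,P)-[200,60])*2.5).round(1))
# jamb: expected points
j=np.array([572.6,261,117]);
```

```text
[ 514.46050897 -131.51357328  188.66123436] [ 0.97034588  0.24171565 -0.00155281] 5.425 [-0.91065475 -0.31988111 -2.26346913] 28.856486510045816
[[316.8 162.1]
 [212.9 162. ]
 [420.6 162.1]
 [218.8 294.6]
 [413.3 294.6]]
```

View pics/w2c.png

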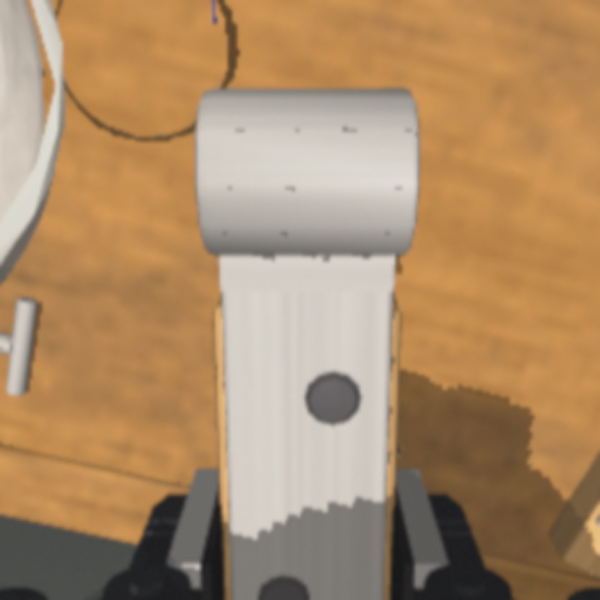

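View pics/s2.png

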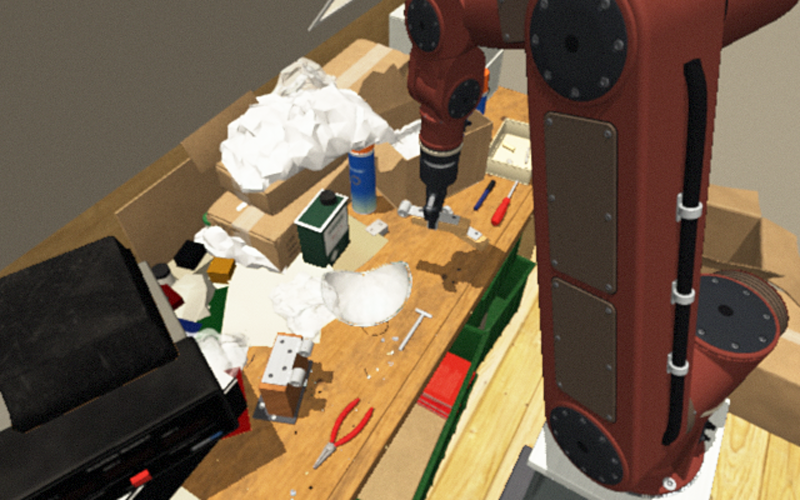

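The bar is held square: the knuckle silhouette spans columns 195–418 and rows 88–255 of the crop, centred between the fingers. The display box sits left of and behind the jamb, so I'll carry the bar to about 60 mm in front of the gap with the arm drawn in.

Call:
send_rows:
  moves:
    - [[0, -0.015, 0], 0]
    - [[0, -0.045, 0], -1]
    - [[0, -0.08, 0], -2]
    - [[0, -0.12, 0], -3]
    - [[0.003, -0.16, 0], -4]
    - [[0.006, -0.2, 0], -5]
    - [[0.01, -0.24, 0], -6]
    - [[0.015, -0.275, 0], -7.5]
    - [[0.02, -0.31, 0], -9]
    - [[0.025, -0.335, 0], -10]
    - [[0.025, -0.345, 0], -10]
    - [[0.025, -0.345, 0], -10]

```text
t: 7.08
ee_pos: [455.3, 209.3, 189.6]
tcp_rot: [0.0, 0.978, 0.208, -0.0]
ft_force: [-0.1, -0.3, -2.2]
width: 29.1
grip_force: 59.5
```

Run:
```python
from h import *
p,T,s=tool();C=cam('wrist');im=read_camera('wrist');save('w3',im,1.25)
print(p,T[:,0],s['t'],s['ft_force'],s['width'])
D=read_camera('side');save('d3',D,1.25)
print(look_for('wrist','jamb')[:1],look_for('wrist','single_axis')[:1])
```

```text
[455.27372896 209.33417386 189.61580912] [ 9.13270182e-01  4.07353809e-01 -6.70069856e-04] 7.075 [-0.05247011 -0.2762901  -2.20172027] 29.111689668990174
[{'bbox': [328.6, 17.0, 171.9, 30.5], 'conf': 0.59}] [{'bbox': [322.8, 230.9, 90.1, 269.0], 'conf': 0.78}]
```

View pics/w3.png

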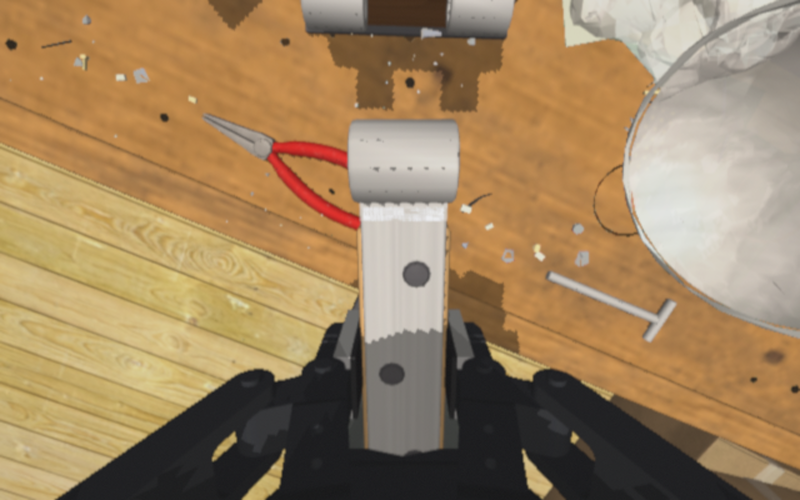

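The jamb knuckles are at the top of the picture, with columns 303–369 and 446–513 and the gap centre at about 407. They tilt about 2°, and the bar knuckle is at (403,160). I'll turn, lower to the hole height while still in front, then look again.

Call:
send_rows:
  moves:
    - [[0, 0, 0.01], 0.5]
    - [[0, 0, 0.025], 1]
    - [[0, 0, 0.045], 1.5]
    - [[0, 0, 0.062], 2]
    - [[0, 0, 0.073], 2]
    - [[0, 0, 0.078], 2]
    - [[0, 0, 0.078], 2]
    - [[0, 0, 0.078], 2]

```text
t: 8.28
ee_pos: [456.4, 209.1, 112.3]
tcp_rot: [-0.0, 0.982, 0.191, 0.0]
ft_force: [0.1, 0.5, -2.1]
width: 29.0
grip_force: 59.6
```

Call:
send_rows:
  moves:
    - [[0.005, -0.001, 0], 0]
    - [[0.015, -0.002, 0], 0]
    - [[0.023, -0.0025, 0], 0]
    - [[0.028, -0.0025, 0], 0]
    - [[0.03, -0.0025, 0], 0]
    - [[0.03, -0.0025, 0], 0]
    - [[0.03, -0.0025, 0], 0]

```text
t: 9.15
ee_pos: [482.6, 222.5, 111.8]
tcp_rot: [0.0, 0.982, 0.191, -0.0]
ft_force: [-0.2, -0.3, -1.7]
width: 28.9
grip_force: 59.6
```

Run:
```python
from h import *
p,T,s=tool();C=cam('wrist');im=read_camera('wrist')
print(p,T[:,0],s['t'],s['ft_force'],s['width'])
cv2.imwrite('pics/w4.png',cv2.resize(im[0:180,200:440,::-1],(800,600),interpolation=cv2.INTER_CUBIC))
D=read_camera('side');cv2.imwrite('pics/d4.png',cv2.resize(D[100:220,220:380,::-1],(800,600),interpolation=cv2.INTER_CUBIC))
```

```text
[482.63236166 222.48467161 111.76462724] [ 9.27262903e-01  3.74410764e-01 -2.98451660e-04] 9.15 [-0.2354982  -0.28692265 -1.71952531] 28.87063863110805
```

View pics/w4.png

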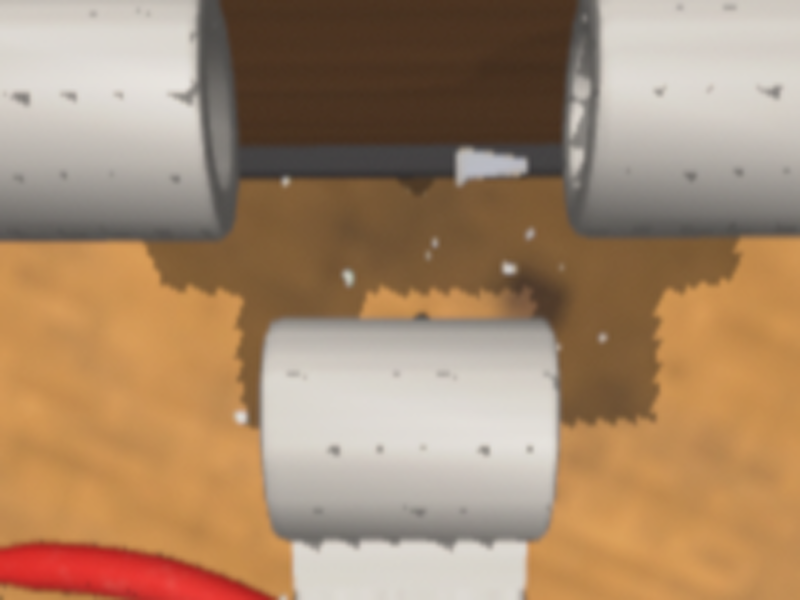

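View pics/d4.png

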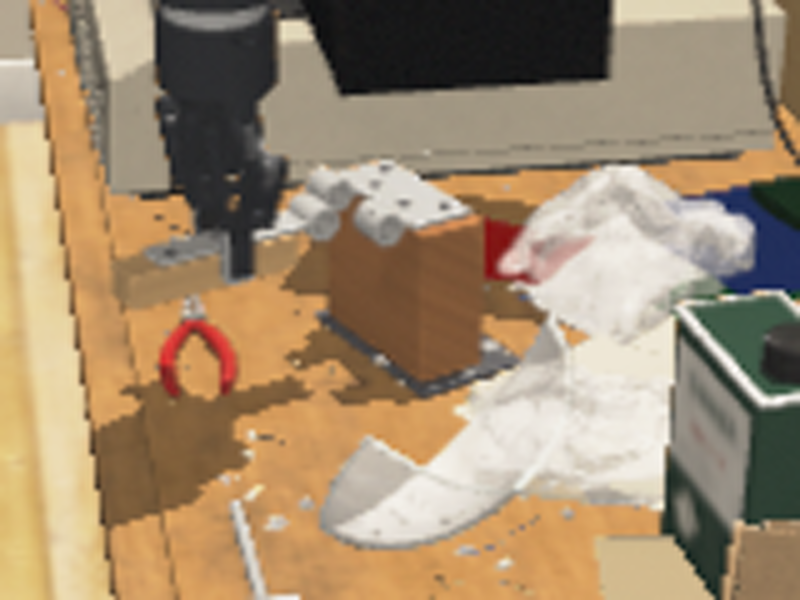

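The jamb knuckle lower edges are at row 238 and level to within 0.4°. The gap centre is at about column 401 and the bar knuckle at about 410, spanning rows 318–541. The side view shows them at similar heights. I'll fit the cylinder silhouettes next.

Run:
```python
from h import *
from scipy.optimize import least_squares
p,T,s=tool();C=cam('wrist')
th=np.linspace(0,2*np.pi,721)
def sil(x,zw):  # rows extremes for cylinder axis at tool x, world z
    P=[p+T@np.array([x+12*np.cos(t),0,p[2]-zw-12*np.sin(t)]) for t in th]
    v=proj(C,P)[:,1]*600/180;return v.min(),v.max()
r=least_squares(lambda q:np.array(sil(*q))-[318,541],[68,117],x_scale=[1,1],diff_step=1e-3);print('bar x,z',r.x,sil(*r.x),'nominal',sil(68,p[2]-20.2+26))
for z in(115,117,119,r.x[1]):
    q=least_squares(lambda q:sil(q[0],z)[1]-238,[95],diff_step=1e-3);print('jamb x at z',z,q.x)
D=cam('side');g=lambda P:(proj(D,P)-[220,100])*5
k=p+T@np.array([68,0,p[2]-117]);jm=k+T[:,0]*26
y=T[:,1]
print('side: bar',g([k]),'jamb R,L',g([jm+31*y,jm-31*y]))
```

```text
bar x,z [ 66.3260667  115.18374381] (np.float64(317.9999999999719), np.float64(541.0000000001127)) nominal (np.float64(300.4936135261286), np.float64(529.701377394305))
jamb x at z 115 [98.40102724]
jamb x at z 117 [98.21681759]
jamb x at z 119 [98.03260793]
jamb x at z 115.18374380811986 [98.38410355]
side: bar [[316.08332859 217.44153163]] jamb R,L [[375.12040815 225.73044083]
 [325.51211811 192.20792939]]
```

Fore-aft to go is about 31.8 mm by the wrist view and 31.4 mm by triangulation; the lateral correction is -0.8 mm. I'll go most of the way in and check again side by side.

Call:
send_rows:
  moves:
    - [[0.002, -0.0008, 0], 0]
    - [[0.007, -0.0008, 0], 0]
    - [[0.013, -0.0008, 0], 0]
    - [[0.019, -0.0008, 0], 0]
    - [[0.023, -0.0008, 0], 0]
    - [[0.025, -0.0008, 0], 0]
    - [[0.025, -0.0008, 0], 0]
    - [[0.025, -0.0008, 0], 0]

```text
t: 10.25
ee_pos: [505.6, 232.6, 111.8]
tcp_rot: [0.0, 0.982, 0.191, -0.0]
ft_force: [-0.1, 0.2, -1.5]
width: 28.8
grip_force: 59.6
```

Run:
```python
from h import *
p,T,s=tool();C=cam('wrist');im=read_camera('wrist')
print(p,T[:,0],s['t'],s['ft_force'],s['width'])
cv2.imwrite('pics/w5.png',cv2.resize(im[40:220,200:440,::-1],(800,600),interpolation=cv2.INTER_CUBIC))
D=read_camera('side');cv2.imwrite('pics/d5.png',cv2.resize(D[120:160,265:318,::-1],(795,600),interpolation=cv2.INTER_CUBIC))
```

```text
[505.57080212 232.6413356  111.77209857] [ 9.27245750e-01  3.74453294e-01 -2.24058031e-04] 10.25 [-0.12305807  0.21618636 -1.4653828 ] 28.7672423949037
```

View pics/w5.png

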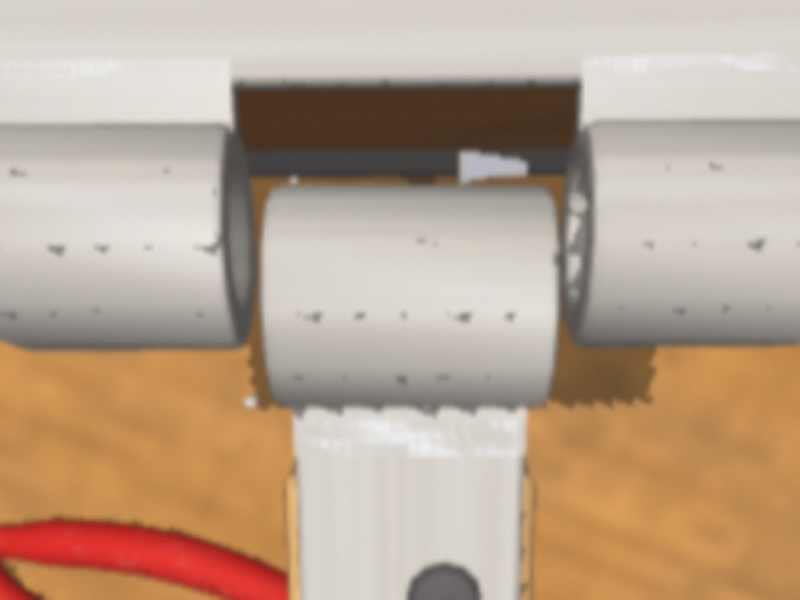

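View pics/d5.png

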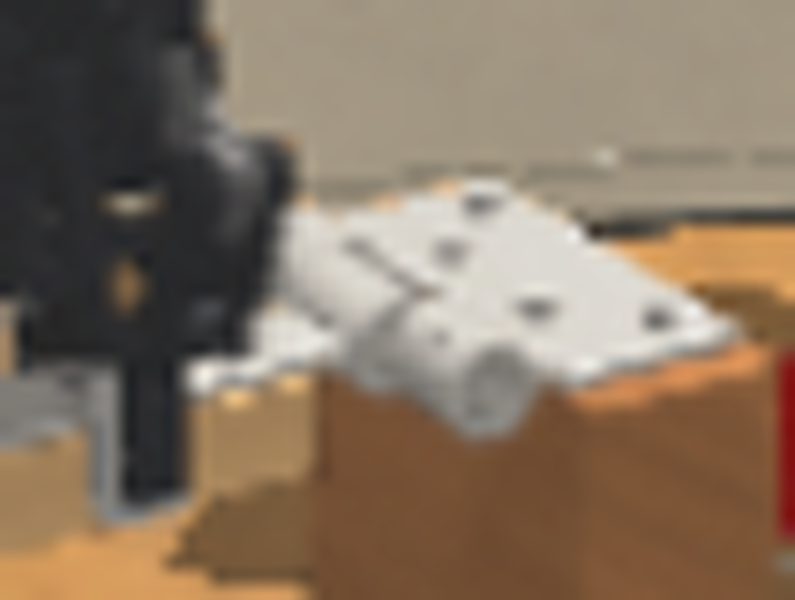

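Side by side, the jamb knuckles span rows 123–346 and the bar knuckle 185–407, so about 6.3 mm remain. The apparent diameters are equal, which means equal heights. Laterally it is 0.4 mm off centre and the yaw about 0.4° off.

Call:
send_rows:
  moves:
    - [[0.001, 0, 0], -0.4]
    - [[0.003, 0, 0], -0.4]
    - [[0.005, 0, 0], -0.4]
    - [[0.0062, 0, 0], -0.4]
    - [[0.0062, 0, 0], -0.4]
    - [[0.0062, 0, 0], -0.4]
    - [[0.0062, 0, 0], -0.4]
    - [[0.0062, 0, 0], -0.4]

```text
t: 11.35
ee_pos: [511.5, 235.0, 111.8]
tcp_rot: [-0.0, 0.981, 0.194, 0.0]
ft_force: [-0.1, 0.7, -2.1]
width: 28.8
grip_force: 59.5
```

Run:
```python
from h import *
p,T,s=tool();im=read_camera('wrist').astype(float);g=im.mean(2)
print(p,T[:,0],s['t'],s['ft_force'],s['width'],np.abs(s['joint_velocities']).max())
for n,(a,b) in dict(left=(225,260),bar=(290,355),right=(385,425)).items():
    v=g[60:170,a:b].mean(1);print(n,v.round().astype(int).tolist())
h=g[100:116].mean(0)[255:390];print('cols255',h.round().astype(int).tolist())
```

```text
[511.48386939 235.00662242 111.82033676] [9.24615794e-01 3.80901081e-01 1.11373009e-05] 11.35 [-0.0698219   0.71137064 -2.14623813] 28.817248551118546 0.002482936330385447
left [203, 203, 202, 201, 201, 201, 201, 202, 204, 205, 206, 208, 210, 212, 212, 211, 209, 206, 203, 201, 201, 207, 214, 218, 219, 219, 218, 217, 216, 216, 216, 216, 215, 214, 210, 191, 159, 150, 157, 162, 163, 165, 168, 171, 172, 174, 178, 184, 190, 194, 195, 194, 197, 200, 203, 207, 210, 211, 211, 212, 211, 211, 211, 212, 213, 214, 215, 216, 217, 217, 217, 216, 210, 204, 206, 208, 206, 203, 200, 197, 194, 191, 188, 185, 183, 180, 178, 175, 173, 170, 164, 159, 153, 149, 144, 138, 133, 127, 121, 112, 107, 117, 133, 138, 138, 138, 139, 139, 138, 138]
bar [202, 202, 202, 201, 201, 201, 201, 201, 203, 205, 206, 208, 209, 210, 210, 208, 207, 205, 202, 199, 198, 196, 185, 160, 124, 84, 58, 52, 52, 52, 52, 51, 51, 53, 67, 95, 121, 136, 147, 157, 164, 166, 169, 172, 176, 180, 184, 187, 189, 190, 192, 195, 197, 200, 202, 203, 203, 205, 206, 207, 208, 209, 209, 209, 210, 211, 212, 212, 211, 211, 211, 211, 210, 204, 193, 191
[... 695 characters left out ...]
24, 124, 124, 125, 124, 124, 128]
cols255 [183, 183, 183, 183, 183, 183, 182, 182, 182, 182, 181, 179, 172, 151, 114, 86, 79, 79, 79, 78, 76, 79, 87, 115, 157, 181, 188, 189, 187, 186, 187, 188, 187, 187, 189, 190, 190, 190, 190, 189, 189, 189, 189, 189, 189, 189, 188, 188, 188, 188, 188, 188, 188, 188, 187, 187, 187, 187, 187, 186, 184, 186, 186, 186, 186, 186, 186, 186, 186, 185, 185, 185, 184, 182, 181, 182, 184, 184, 184, 184, 184, 184, 184, 183, 183, 183, 183, 183, 183, 182, 182, 182, 182, 182, 182, 181, 181, 181, 181, 180, 180, 180, 180, 180, 180, 179, 179, 179, 179, 177, 170, 149, 110, 86, 82, 83, 86, 91, 93, 92, 90, 96, 116, 150, 179, 186, 188, 189, 190, 190, 190, 190, 189, 189, 189]
```

Run:
```python
from h import *
g=read_camera('wrist').astype(float).mean(2)
for r in((100,108),(108,116),(116,124),(124,132),(132,140),(140,148)):
    h=g[r[0]:r[1]].mean(0);d=np.diff(h)
    def e(a,b):
        w=np.abs(d[a:b]);w=np.where(w>8,w,0);i=w.argmax();sl=slice(max(i-2,0),i+3);return round(a+.5+(np.arange(a,b)[sl]-a)@w[sl]/w[sl].sum(),2)
    L,R=e(170,215),e(425,475);a,b,c,f=e(262,272),e(273,284),e(360,370),e(372,384)
    s=((R-L)+(f-a))/124;ch=((f-a)/s-36)/2;print(r,L,R,a,b,c,f,'s_j',round(s,3),'ch',round(ch,2),'s_b',round((c-b)/(30-2*ch),3),'nochamfer',round((c-b)/30,3),'off',round((b+c-a-f)/2/s,2), round((b+c-L-R)/2/s,2))
```

```text
(100, 108) 193.98 452.5 269.02 278.9 366.09 377.18 s_j 2.957 ch 0.29 s_b 2.963 nochamfer 2.906 off -0.2 -0.25
(108, 116) 192.23 454.36 268.26 278.05 366.85 378.0 s_j 2.999 ch 0.3 s_b 3.02 nochamfer 2.96 off -0.23 -0.28
(116, 124) 191.57 454.37 268.28 277.76 366.4 378.15 s_j 3.005 ch 0.28 s_b 3.011 nochamfer 2.955 off -0.38 -0.3
(124, 132) 191.65 453.9 268.26 278.19 366.36 378.31 s_j 3.002 ch 0.33 s_b 3.004 nochamfer 2.939 off -0.34 -0.17
(132, 140) 192.65 453.05 268.86 278.16 366.83 377.36 s_j 2.975 ch 0.24 s_b 3.003 nochamfer 2.956 off -0.21 -0.12
(140, 148) 194.5 451.99 269.41 278.83 366.24 377.0 s_j 2.944 ch 0.27 s_b 2.967 nochamfer 2.914 off -0.23 -0.24
```

The heights agree within about 0.5 mm, the lateral offset is 0.25 mm and the fore-aft error is about 0.2 mm, with no load on the wrist, so I'm handing in.

```bash
python3 -c "
from rig import *
print(job_done())"
```

```text
the job is handed in; nothing more can be done
None
```

I handed the job in with the bar held still in the gripper and its knuckle in the jamb gap; by my own measurements it is about 0.4 mm off in height, 0.25 mm off mid-gap and 0.2 mm off fore-aft, and the rig returned no verdict.

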